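Draw the gauged guide rod to the pointer and hold

ROBOT

A 6-joint arm with a two-finger parallel gripper is mounted at the origin on the work surface. World frame = base frame: x ahead of the robot, y to its left, z up, the work surface at z = 0. Lengths are in m, angles in rad, forces in N, time in s.
With the tool pointing down it reaches from about 0.3 to 0.825 m from the base axis. Payload 5.4 kg.
Tool frame: the origin (TCP) lies at the very end of the fingers, on their centre line; the grasp point (between the pads) lies 19 mm behind it; z points along the fingers, y is the line along which they close (so a half turn about z gives the same grasp; the last joint's range is limited). The gripper opens to 92 mm and grips with 3 to 60 N. Pads are 20 mm wide; open, the fingers measure 128 mm over their backs; the gripper's body (75 mm by 189 mm) begins 69 mm behind the grasp point.
Start: joints at [1.022, 0.158, 1.597, -0, 1.386, -0.21], TCP at [0.191, 0.542, 0.19] pointing down, gripper open.
Joint ranges: [-2.91, 2.91], [-0.94, 2.29], [0.18, 2.7], [-1.29, 4.43], [0.17, 2.64], [-3, 3]. Speed limits (rad/s): [2.57, 2.57, 3.14, 3.14, 3.14, 3.14].

INTERFACE

Orientations are given as a rotation vector (axis times angle).
In Python, from workcell import bot gives the robot as it stands. Calls block until the motion is done:
- bot.goto(position, orientation): joint-space move of the TCP to a pose.
- bot.line_to(position, rot=None, max_speed=0.15): straight line of the TCP; rot=None keeps the orientation; max_speed is the mean speed in m/s.
- bot.set_joints(angles): joint-space move.
- bot.set_gripper(opening, newtons=None): opening from 0.0 (shut) to 1.0 (fully open); newtons is the grip in N (None keeps the last); returns when the fingers have stopped.
- bot.hold(seconds).
- bot.inverse_kinematics(position, orientation): joint angles nearest the present ones, or None.
- bot.read_camera(name): name is "scene" or "top" or "wrist"; returns a dict with "pixels" (384x512x3 uint8, blue, green, red), "fx", "fy", "cx", "cy" (pixels), "R" (3x3) and "t" (3): a world point X has camera coordinates R X + t. Camera axes: x right, y down, z forward; pixel columns grow to the right and rows downward; lengths in m; the calibration is good to about 2 mm. A picture is of the moment at which its call begins. There is no depth.
A pose or a line that the arm cannot do raises bot.MotionError and nothing moves.
- bot.job_done(): hands the job in; it is judged then, once.
Readings, each from a call of its own:
- bot.current_clock(): time.
- bot.current_joints(): joint angles.
- bot.current_joint_vel(): joint speeds.
- bot.current_effort(): joint torques, N m.
- bot.current_ee_pos(): TCP position.
- bot.current_tool_rot(): TCP orientation.
- bot.current_contact_force(): force on the tool from outside, world axes, zero at the start.
- bot.current_ft_torque(): the same for the moment, N m.
- bot.current_opening(): opening from 0.0 (shut) to 1.0 (fully open).
- bot.current_grip_force(): force on a finger pad.
Only numpy, scipy, OpenCV 4.12 (cv2) and the standard library are available. Lean on these libraries where they do the work, as an engineer would, in place of code of your own. Each camera call takes 0.05 s, during which the arm holds its last target. There are 200 camera calls.

TASK

On the printer's black guide block two guide rods sit fully home in snug bores, and a height gauge with a red pointer stands in front of one of them. Take that rod by its round grip and draw it straight up, without forcing it sideways, until its yellow ring is level with the red pointer, and finish while still holding it there, the rod still in its bore. Leave the other rod home, and do not disturb the gauge, the multimeter, the ink bottle or the screwdriver.

Things in the scene. Friction and masses are not known exactly. Their poses are not given: they have to be found in the camera images.
- block: fixed black guide block, 60 deep (x) by 170 wide (y) by 75 mm tall, on a dark steel foot 90 x 230 x 10 mm bolted to the table. Origin at the centre of its underside, x away from the robot, y along the row of two bores towards the robot's left, z up; it stands turned by up to 0.35 rad either way
- bore_left (a point): centre of the mouth of the vertical bore on the block's +y side (robot's left), in the block's top face, 75 mm above the table. Bore 17 mm wide, 70 mm deep; the bores are 110 mm apart
- bore_right (a point): the same for the bore on the block's -y side
- rod_left: loose guide rod standing in the left bore (about 0.15 to 0.31 kg): a round steel shank 16 mm across reaching 63 mm below the origin, a yellow ring 34 mm across and 6 mm thick whose centre is the origin, and above it a round upright aluminium grip 24 mm across, from 3 to 43 mm above the origin. z runs up the rod. Home, the ring rests on the block's top with the origin 3 mm above the bore mouth; a lift of 60 mm would draw it clean out
- rod_right: the same rod in the right bore
- gauge: fixed height gauge: round dark base 54 mm across and 18 mm high, steel column 12 mm across up to 160 mm, its origin under the column. It stands on the robot's side of the block, about 115 mm from the axis of one of the two rods (either one), its pointer reaching towards that rod
- pointer_tip (a point): tip of the gauge's red pointer, a bar 10 mm wide and 5 mm thick with a round end, at mid-thickness, 61 mm from the column's axis, about 54 mm short of the rod's axis. Its height, 100 to 122 mm above the table, is the height wanted for the centre of the yellow ring. The pointer slides on the column with 4 N of friction; it must not be touched. z up
- meter: loose grey multimeter lying on the table, 70 x 130 x 28 mm, origin under its centre, in front of the other rod
- ink: loose black ink bottle, 60 mm across, 130 mm tall, origin under its centre
- screwdriver: loose red-handled screwdriver lying on the table
There are look-alikes about, which are no part of the job. What is shaped like the rod_left but blue or pink is not meant.

How it is judged:
At the end, for the whole second after the job is handed in: The rod that the gauge stands in front of is held in the fingers at rest, still upright in its bore, the centre of its yellow ring within 5 mm of the height of the red pointer tip and the rod not touching the gauge; the other rod is home (within 3 mm) (((horizontal distance between pointer_tip and bore_left below 0.085 m and z of rod_left in the frame of pointer_tip between -0.005 and 0.005 m and horizontal distance between rod_left and bore_left below 0.003 m and angle between rod_left's own z axis and vertical below 0.05 rad and contact force between the fingers and rod_left above 1 N and linear speed of rod_left below 0.01 m/s and contact force between rod_left and gauge below 0.3 N and z of rod_right in the frame of bore_right below 0.006 m and horizontal distance between rod_right and bore_right below 0.004 m) or (horizontal distance between pointer_tip and bore_right below 0.085 m and z of rod_right in the frame of pointer_tip between -0.005 and 0.005 m and horizontal distance between rod_right and bore_right below 0.003 m and angle between rod_right's own z axis and vertical below 0.05 rad and contact force between the fingers and rod_right above 1 N and linear speed of rod_right below 0.01 m/s and contact force between rod_right and gauge below 0.3 N and z of rod_left in the frame of bore_left below 0.006 m and horizontal distance between rod_left and bore_left below 0.004 m))); the arm keeps its last pose, push and grip.
It fails at once if the rod without the gauge is drawn out (8 mm or more) ((horizontal distance between pointer_tip and bore_left below 0.085 m and z of rod_right in the frame of bore_right above 0.011 m) or (horizontal distance between pointer_tip and bore_right below 0.085 m and z of rod_left in the frame of bore_left above 0.011 m)).
It fails at once if a rod is drawn clean out of its bore (z of rod_left in the frame of bore_left above 0.061 m or z of rod_right in the frame of bore_right above 0.061 m).
It fails at once if a rod is forced sideways against its bore (over 40 N) (contact force between any of rod_left, rod_right and block above 40 N).
It fails at once if the gauge's pointer is moved by 4 mm or more (distance of pointer_tip from where it was at the start of the episode above 0.004 m).
It fails at once if the multimeter, bottle or screwdriver is disturbed (moved 20 mm, or the bottle tipped) (distance of any of meter, ink, screwdriver from where it was at the start of the episode above 0.02 m or angle between ink's own z axis and vertical above 0.3 rad).
It also fails if it takes over 32 s, if anything falls off the work surface, if the arm or the gripper's body presses on something with over 40 N, if the wrist force passes 120 N, or if a joint passes its speed limit or range.

## Working session

There is one attempt and no reset: what is moved stays moved. The work goes in short steps, each a Python script; the robot and the scene stay as the last script left them, time stands still between calls to the robot, and variables do not carry over. Pictures are saved under pics/ and viewed, at most 10 in all, crops included, and the job is handed in when it is done.

```bash
mkdir -p pics
python3 - <<'E'
from workcell import bot
import cv2,pickle
d={}
for n in("scene","top","wrist"):
    c=bot.read_camera(n);d[n]=c;cv2.imwrite(f"pics/{n}0.png",c["pixels"])
    print(n,c["fx"],c["cx"],c["cy"],c["R"],c["t"])
pickle.dump(d,open("cams0.pkl","wb"))
print(bot.current_tool_rot())
E
```

```text
scene 380.38857231901125 256.2365931406657 184.09588990580613 [[ 0.85797805  0.51352379 -0.01292225]
 [ 0.41450342 -0.70695859 -0.57305887]
 [-0.30341486  0.48631562 -0.81941232]] [-0.46766571 -0.16933932  1.1819472 ]
top 390.9849870139914 257.80053284580737 184.7183514200243 [[-0.00473772 -0.99985628  0.01627778]
 [-0.9922695   0.00268185 -0.12407272]
 [ 0.12401123 -0.01673977 -0.9921396 ]] [-0.00739099  0.57486955  1.29067406]
wrist 292.7597820383463 256.22612189958204 190.17911770013296 [[ 0.33245043  0.9431188  -0.00190798]
 [ 0.91182113 -0.3208998   0.25613579]
 [ 0.2409542  -0.08689219 -0.96663893]] [-0.57478811 -0.02926198  0.39052528]
[-5.29528226e-01 -3.09614759e+00  2.05987121e-03]
```

View pics/scene0.png

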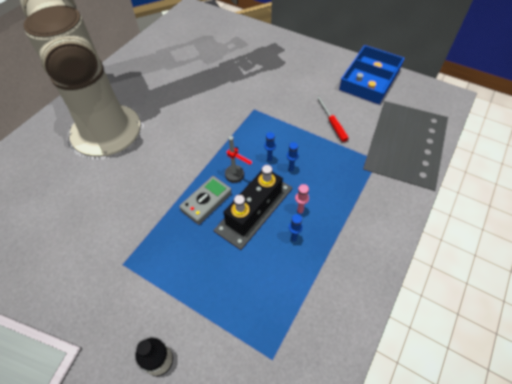

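View pics/top0.png

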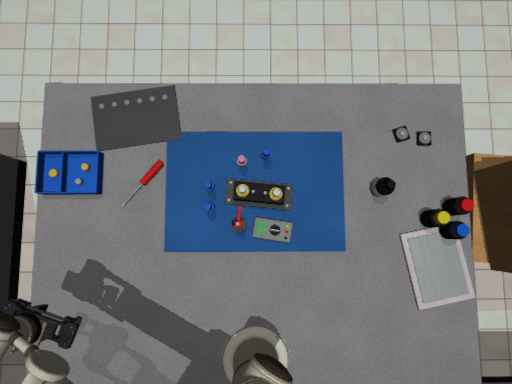

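The gauge, with its red pointer tip at about (240,207) in the top view, stands before the left rod, whose ring is at about (243,190). The right rod's ring is at (276,194) and the meter is in front of it. I'll do a rough triangulation, then take closer wrist views.

```bash
cat > h.py <<'E'
import numpy as np,cv2
def blobs(c,kind,amin=4):
    h=cv2.cvtColor(c["pixels"],cv2.COLOR_BGR2HSV);H,S,V=[h[...,i].astype(int) for i in range(3)]
    m=((H>18)&(H<34)&(S>110)&(V>90)) if kind=="y" else (((H<7)|(H>173))&(S>150)&(V>70))
    n,l,s,ce=cv2.connectedComponentsWithStats(m.astype(np.uint8))
    return m,l,[(i,ce[i].round(1).tolist(),s[i].tolist()) for i in range(1,n) if s[i][4]>=amin]
def ray(c,uv):
    R=np.array(c["R"]);d=R.T@np.array([(uv[0]-c["cx"])/c["fx"],(uv[1]-c["cy"])/c["fy"],1]);return -R.T@np.array(c["t"]),d/np.linalg.norm(d)
def atz(c,uv,z):
    C,d=ray(c,uv);return C+d*(z-C[2])/d[2]
def tri(obs):
    A=np.zeros((3,3));b=np.zeros(3);P=[]
    for c,uv in obs:
        C,d=ray(c,uv);M=np.eye(3)-np.outer(d,d);A+=M;b+=M@C
    X=np.linalg.solve(A,b);return X
def proj(c,X):
    p=np.array(c["R"])@np.array(X)+np.array(c["t"]);return np.array([c["fx"]*p[0]/p[2]+c["cx"],c["fy"]*p[1]/p[2]+c["cy"]])
E
python3 - <<'E'
import pickle;from h import *
d=pickle.load(open("cams0.pkl","rb"))
for n in("scene","top"):
    c=d[n];print(n)
    for k in "yr": print(k,[b for b in blobs(c,k)[2]])
w=d["wrist"];print("cam centre",ray(w,(256,192)))
t=d["top"]
for uv in((243,190),(276,194)):print(atz(t,uv,.09))
print(atz(t,(240,207),.11),atz(t,(238,226),.01))
E
python3 -c "
import cv2
a=cv2.imread('pics/top0.png')[140:260,155:315];b=cv2.imread('pics/scene0.png')[120:260,170:330]
a=cv2.resize(a,None,fx=2.5*2*.5*1,fy=2.5);a=cv2.resize(a,(400,300));b=cv2.resize(b,(343,300));cv2.imwrite('pics/crop1.png',cv2.hconcat([a,b]))"
```

```text
scene
y [(1, [155.4, 6.6], [135, 0, 44, 15, 230]), (2, [258.6, 11.0], [244, 5, 26, 16, 235]), (3, [377.5, 64.0], [375, 63, 6, 3, 11]), (4, [371.5, 83.9], [369, 82, 6, 5, 24]), (5, [266.4, 180.9], [258, 174, 18, 14, 155]), (6, [240.0, 211.0], [231, 203, 19, 15, 178]), (7, [197.3, 212.1], [196, 211, 4, 3, 9])]
r [(1, [338.1, 128.4], [329, 116, 19, 26, 205]), (2, [236.8, 155.3], [228, 148, 23, 16, 101])]
top
y [(1, [84.9, 166.4], [82, 164, 7, 6, 36]), (2, [53.0, 172.8], [49, 169, 9, 8, 51]), (3, [242.3, 190.9], [236, 184, 13, 13, 85]), (4, [274.9, 194.2], [269, 187, 14, 14, 88]), (5, [443.3, 217.0], [437, 211, 13, 13, 136]), (6, [287.0, 225.7], [286, 225, 3, 3, 7])]
r [(1, [151.5, 172.0], [140, 160, 23, 25, 201]), (2, [467.1, 204.4], [461, 198, 13, 14, 139]), (3, [238.3, 218.1], [234, 205, 8, 23, 84]), (4, [286.5, 231.5], [286, 231, 2, 2, 4])]
cam centre (array([0.12367154, 0.5666369 , 0.3838953 ]), array([ 0.24636385, -0.08961478, -0.96502541]))
[0.55092495 0.03950845 0.09      ]
[ 0.53754822 -0.06755965  0.09      ]
[0.49439209 0.0486109  0.11      ] [0.43632141 0.05826458 0.01      ]
```

View pics/crop1.png

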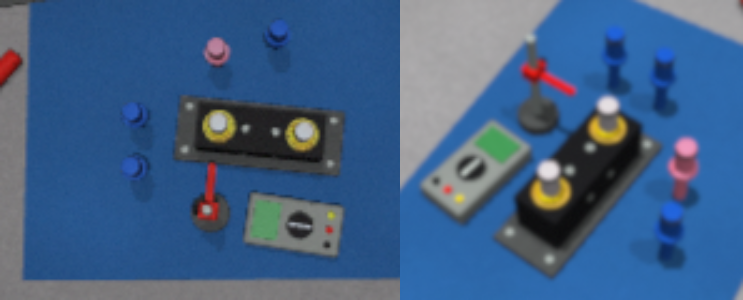

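The crop confirms that the gauge's red pointer reaches towards the left (+y) rod, with the meter in front of the right rod. Next are two close wrist views, one oblique and one above the rod.

```bash
cat >> h.py <<'E'
from scipy.spatial.transform import Rotation as Ro
def tool(yaw,tilt=0):
    x=np.array([-np.cos(tilt),0,-np.sin(tilt)]);z=np.array([np.sin(tilt),0,-np.cos(tilt)])
    M=np.stack([x,np.cross(z,x),z],1);return (Ro.from_euler('z',yaw)*Ro.from_matrix(M)).as_rotvec()
E
python3 - <<'E'
import pickle;from h import *
from workcell import bot
d=[]
for i,(p,t) in enumerate([((.42,.045,.25),.5),((.53,.04,.25),0.)]):
    try: bot.goto(p,tool(0,t))
    except bot.MotionError as e: print(i,e);continue
    c=bot.read_camera("wrist");d.append(c);cv2.imwrite(f"pics/w{i}.png",c["pixels"])
    print(bot.current_clock(),bot.current_ee_pos(),bot.current_joints())
    for k in "yr":print(k,[b[1:] for b in blobs(c,k,30)[2]])
    print([proj(c,X).round() for X in ((.551,.04,.078),(.494,.0486,.11),(.436,.058,.16))])
pickle.dump(d,open("cams1.pkl","wb"))
cv2.imwrite("pics/w.png",cv2.resize(cv2.hconcat([x["pixels"] for x in d]),(800,600*len(d)//4)) if len(d)==2 else d[0]["pixels"])
E
```

```text
2.1583 [0.42011124 0.04546918 0.25022973] [-0.30733697 -0.86299576  2.33086522  0.15705326  1.19801741 -1.90080288]
y [([136.5, 96.4], [133, 93, 8, 8, 47]), ([176.9, 178.7], [161, 171, 32, 21, 347]), ([253.0, 184.7], [238, 177, 31, 19, 341]), ([457.1, 300.7], [448, 280, 16, 38, 110]), ([53.8, 308.5], [50, 290, 10, 35, 107]), ([458.3, 325.0], [452, 319, 11, 14, 44]), ([59.4, 330.7], [54, 326, 15, 9, 34])]
r [([134.8, 81.4], [132, 78, 7, 7, 38]), ([264.6, 128.5], [253, 118, 25, 24, 377]), ([258.4, 162.5], [255, 145, 11, 29, 144]), ([432.8, 191.3], [404, 172, 59, 39, 811])]
[array([252., 187.]), array([258., 171.]), array([269., 158.])]
3.2083 [0.52963409 0.04018232 0.25058085] [-1.52035544e-01  7.62276076e-03  1.63768442e+00  9.29858035e-05
  1.49513927e+00 -1.72316694e+00]
y [([145.9, 96.0], [143, 93, 7, 7, 40]), ([176.4, 176.9], [156, 164, 34, 32, 511]), ([257.8, 181.9], [243, 173, 29, 24, 332]), ([55.9, 299.6], [50, 280, 15, 38, 105]), ([458.3, 308.8], [452, 290, 13, 42, 166]), ([56.1, 326.8], [51, 319, 15, 15, 65])]
r [([147.0, 80.4], [144, 78, 7, 6, 32]), ([266.9, 115.5], [258, 86, 24, 66, 643]), ([457.8, 220.4], [429, 195, 59, 52, 1095])]
[array([256., 187.]), array([263., 145.]), array([275.,  87.])]
```

View pics/w.png

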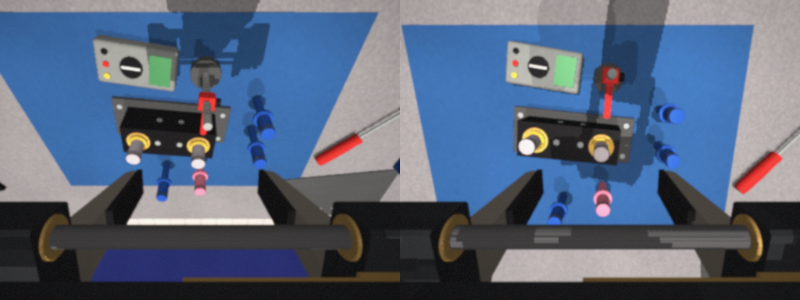

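Wrist views (raw = twice the displayed size, with robot side up): the target ring is at about (253,185) in view 0 and (258,182) in view 1. The pointer tip's lower end is at about (259,173) and (263,151). Next I'll fit the geometry.

```bash
cat > fit.py <<'E'
import pickle;from h import *
from scipy.optimize import least_squares
a=np.linspace(0,2*np.pi,60)
def ringpts(x,y,z):return np.array([[x+.017*np.cos(t),y+.017*np.sin(t),z+s] for t in a for s in(-.003,.003)])
def P(c,X):return np.array([proj(c,p) for p in X])
def ringobs(c,near):
    b=min(blobs(c,"y",30)[2],key=lambda b:np.hypot(*(np.array(b[1])-near)));x,y,w,h,_=b[2]
    return np.array([x-.5,x+w-.5,y-.5])   # left,right,top edges
def ringfit(obs,z=.078,x0=(.55,.04)):
    f=lambda p:np.concatenate([[P(c,ringpts(p[0],p[1],z))[:,0].min()-o[0],P(c,ringpts(p[0],p[1],z))[:,0].max()-o[1],P(c,ringpts(p[0],p[1],z))[:,1].min()-o[2]] for c,o in obs])
    r=least_squares(f,x0,diff_step=1e-4);return r.x,r.fun
def tippts(T,phi):
    d=np.array([np.cos(phi),np.sin(phi)]);n=np.array([-d[1],d[0]]);c=np.array(T[:2])-.005*d
    return np.array([[*(c+.005*(np.cos(t)*d+np.sin(t)*n)),T[2]+s] for t in np.linspace(-1.57,1.57,30) for s in(-.0025,.0025)])
def tipobs(c,near):   # lowest row of pointer mask near the tip, and mean column of last rows
    m,l,_=blobs(c,"r");yy,xx=np.nonzero(m);k=(abs(xx-near[0])<14)&(abs(yy-near[1])<14);yy,xx=yy[k],xx[k]
    return np.array([yy.max()+.5,xx[yy>=yy.max()-6].mean()])
def tippred(c,T,phi):
    q=P(c,tippts(T,phi));b=q[q[:,1]>=q[:,1].max()-6];return np.array([q[:,1].max(),(b[:,0].min()+b[:,0].max())/2])
def tipfit(obs,phi,x0=(.494,.0486,.11)):
    r=least_squares(lambda T:np.concatenate([tippred(c,T,phi)-o for c,o in obs]),x0,diff_step=1e-3);return r.x,r.fun
E
python3 - <<'E'
from fit import *
w=pickle.load(open("cams1.pkl","rb"));
L=[];Rr=[]
for c,nl,nr in((w[0],(253,185),(177,179)),(w[1],(258,182),(176,177))):
    L.append((c,ringobs(c,nl)));Rr.append((c,ringobs(c,nr)))
l,fl=ringfit(L);r,fr=ringfit(Rr,x0=(.54,-.07));print("L",l,fl.round(1),"R",r,fr.round(1),np.linalg.norm(l-r),"yaw",np.arctan2(-(l-r)[0],(l-r)[1]))
for o in L:print(ringfit([o])[0])
t0=tipobs(w[0],(259,167));t1=tipobs(w[1],(263,148));print(t0,t1)
phi=0
for _ in range(2):
    T,f=tipfit([(w[0],t0),(w[1],t1)],phi);phi=np.arctan2(*(l-T[:2])[::-1])
print("tip",T,f,"phi",phi,"dist",np.linalg.norm(l-T[:2]))
d=pickle.load(open("cams0.pkl","rb"));top=d["top"];sc=d["scene"]
print("top proj",P(top,tippts(T,phi)).min(0),"obs row 204.5; ring pred",P(top,ringpts(*l,.078)).min(0),P(top,ringpts(*l,.078)).max(0),"obs 235.5 183.5 248.5 196.5")
q=P(sc,tippts(T,phi));print("scene tip pred max",q.max(0),"obs 250.5 163.5",P(sc,ringpts(*l,.078)).min(0),P(sc,ringpts(*l,.078)).max(0),"obs 257.5,275.5,_,187.5")
E
```

```text
L [0.5499516  0.04167128] [ 3.8 -3.4 -0.3  1.1 -1.4 -0. ] R [ 0.53855631 -0.06632797] [ 3.2 -3.4 -0.6  3.1 -3.1  0.2] 0.10859876438073482 yaw -0.10512373900813671
[0.5500286  0.04142345]
[0.54991616 0.04187023]
[173.5        259.57142857] [151.5        264.30188679]
tip [0.50192089 0.04935942 0.10323557] [ 0.00054935  0.01646862 -0.00037345 -0.01537571] phi -0.15872080960189155 dist 0.04864213009712673
top proj [238.00739051 204.71370399] obs row 204.5; ring pred [237.19260379 185.4400777 ] [247.61560987 195.95167444] obs 235.5 183.5 248.5 196.5
scene tip pred max [251.61790652 163.5404151 ] obs 250.5 163.5 [259.20244116 171.97513798] [272.54460327 184.13762868] obs 257.5,275.5,_,187.5
```

Run:
```python
from fit import *
w=pickle.load(open("cams1.pkl","rb"));o=[]
for c in w:
    im=cv2.resize(c["pixels"][80:220,220:300],None,fx=4.28,fy=4.28,interpolation=cv2.INTER_NEAREST)
    for X in list(ringpts(.552,.0417,.078)):
        u=(proj(c,X)-[220,80]+.5)*4.28;cv2.circle(im,(int(u[0]),int(u[1])),1,(0,255,0),-1)
    for X in tippts((.5005,.0494,.1032),-.1587):
        u=(proj(c,X)-[220,80]+.5)*4.28;cv2.circle(im,(int(u[0]),int(u[1])),1,(255,255,0),-1)
    o.append(im)
cv2.imwrite("pics/z.png",cv2.hconcat(o))
```

```text
(no output)
```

View pics/z.png

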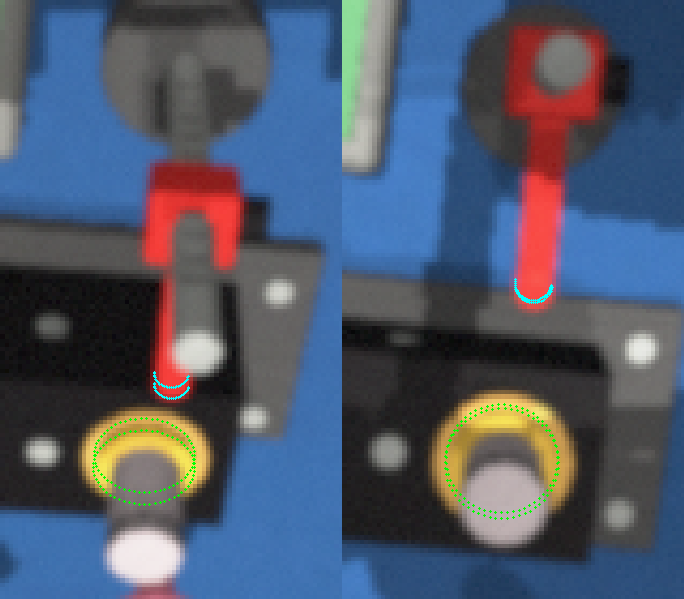

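The overlay shows that the ring really is larger (about 41 mm) than the nominal 34 mm, while its centre and the pointer overlay agree. I'll refit with a free radius.

Run:
```python
import fit;from fit import *
w=pickle.load(open("cams1.pkl","rb"))
def pts(x,y,z,R):return np.array([[x+R*np.cos(t),y+R*np.sin(t),z+s] for t in a for s in(-.003,.003)])
def res(p,obs):
    o2=[]
    for c,o in obs:
        q=P(c,pts(p[0],p[1],.078,p[2]));o2+=[q[:,0].min()-o[0],q[:,0].max()-o[1],q[:,1].min()-o[2]]
    return np.array(o2)
out={}
for n,near,x0 in(("L",((253,185),(258,182)),(.55,.04,.02)),("R",((177,179),(176,177)),(.54,-.07,.02))):
    obs=[(c,ringobs(c,k)) for c,k in zip(w,near)]
    for s in (obs,obs[:1],obs[1:]):
        r=least_squares(res,x0,args=(s,),diff_step=1e-4,x_scale=.01);print(n,r.x.round(4),r.fun.round(1))
        out.setdefault(n,r.x)
l=out["L"][:2];v=l-out["R"][:2];print("dist",np.linalg.norm(v),"yaw",np.arctan2(-v[0],v[1]))
for e in(0,.5,1):
    ob=[(w[0],tipobs(w[0],(259,167))-[e,0]),(w[1],tipobs(w[1],(263,148))-[e,0])]
    phi=-.15
    for _ in range(3):
        T,f=tipfit(ob,phi);phi=np.arctan2(*(l-T[:2])[::-1])
    print(e,T.round(4),phi,np.linalg.norm(l-T[:2]))
```

```text
L [0.5533 0.0417 0.0202] [ 1.6 -1.2 -0.2 -1.4  1.1  0.1]
L [0.5559 0.0414 0.0224] [-0.  0. -0.]
L [0.5516 0.0419 0.0186] [-0.  0. -0.]
R [ 0.5431 -0.0668  0.0213] [ 0.5 -0.2 -0.5 -0.4  0.1  0.3]
R [ 0.5445 -0.0672  0.0218] [-0. -0. -0.]
R [ 0.5423 -0.0666  0.021 ] [-0. -0. -0.]
dist 0.1089358050685633 yaw -0.09441807775494396
0 [0.5019 0.0495 0.1032] -0.1508001464770093 0.05197217303325297
0.5 [0.5014 0.0495 0.1029] -0.1494219995485072 0.05250228689365945
1 [0.5009 0.0495 0.1026] -0.14806633793456062 0.05303333550864801
```

Run:
```python
import fit;from fit import *
from workcell import bot
best=None
for tilt in(.9,.8,.7,.6):
  for yaw in(-.9,-.7,-1.1,-.5,.7,.9):
    R=Ro.from_rotvec(tool(yaw,tilt));z=R.as_matrix()[:,2];x=R.as_matrix()[:,0]
    v=Ro.from_euler('z',yaw).apply([np.sin(tilt+.25),0,-np.cos(tilt+.25)])
    cam=np.array([.515,.045,.095])-.39*v
    tcp=cam-.071*x+.194*z
    q=bot.inverse_kinematics(tcp,R.as_rotvec())
    if q is not None and tcp[2]>.2:best=(tcp,R.as_rotvec(),tilt,yaw,cam);break
  if best:break
print(best)
bot.line_to([.53,.04,.30],max_speed=.2)
bot.goto(best[0],best[1])
c=bot.read_camera("wrist");pickle.dump(c,open("cam2.pkl","wb"))
print(bot.current_clock())
im=c["pixels"].copy()
s=3;im=cv2.resize(im,None,fx=1.5,fy=1.5)
for X in ringpts(.553,.0417,.078):cv2.circle(im,tuple(int(k) for k in (proj(c,X)+.5)*1.5),1,(0,255,0),-1)
for X in tippts((.5014,.0495,.103),-.15):cv2.circle(im,tuple(int(k) for k in (proj(c,X)+.5)*1.5),1,(255,255,0),-1)
print(proj(c,(.5014,.0495,.103)),proj(c,(.5014,.0495,.113)))
cv2.imwrite("pics/w2.png",im)
```

```text
(array([0.42196873, 0.16223412, 0.20482389]), array([ 1.03742141,  2.14762557, -0.43861474]), 0.8, -0.9, array([0.30471242, 0.30999562, 0.28905271]))
5.3917
[249.6149751  188.67064556] [249.52449083 195.51801012]
```

View pics/w2.png

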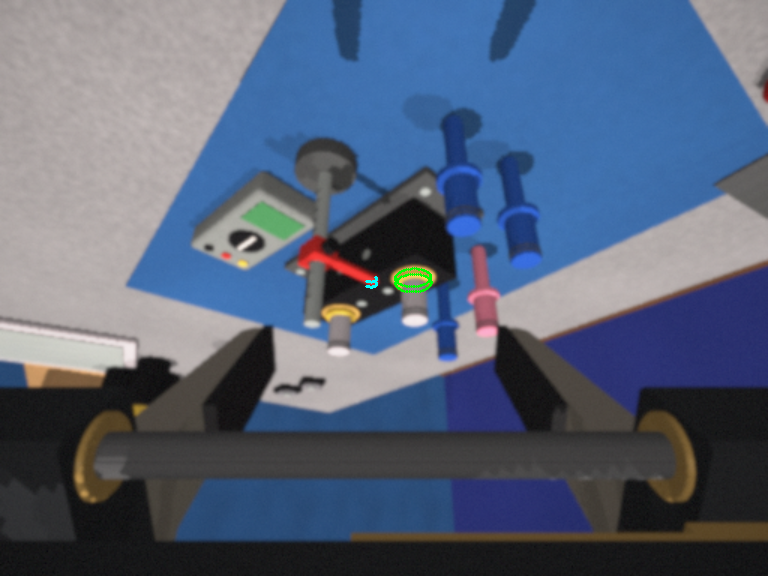

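Oblique view: the ring overlay (green) sits on the ring at (413,280) in the displayed image, and the predicted tip (cyan) lies at the pointer's end near (373,282). I'll now fit all three views together.

Run:
```python
from fit import *
w=pickle.load(open("cams1.pkl","rb"));c2=pickle.load(open("cam2.pkl","rb"))
m,l_,b=blobs(c2,"r",20);print([x[1:] for x in b])
yy,xx=np.nonzero(m);k=(xx>200)&(xx<270)&(yy>150)&(yy<200);yy,xx=yy[k],xx[k];xm=xx.max()
for u in range(xm-8,xm+1):print(u,yy[xx==u].min(),yy[xx==u].max())
e=.4
o2=np.array([xm+.5-e,yy[(xx>=xm-8)&(xx<xm-3)].mean()])
def body(T,phi):
    q=tippts(T,phi);d=np.array([np.cos(phi),np.sin(phi),0]);return np.vstack([q]+[q-d*s for s in(.003,.006,.009,.012,.015)])
def pred2(T,phi):
    # solid silhouette
    q=P(c2,body(T,phi));s=8;org=np.floor(q.min(0))-3
    im=np.zeros((400,600),np.uint8);cv2.fillConvexPoly(im,cv2.convexHull(((q-org+.5)*s).astype(np.int32)),1)
    y,x=np.nonzero(im);X=(x+.5)/s-.5+org[0];Y=(y+.5)/s-.5+org[1];xe=q[:,0].max()
    k=(X>xe-9)&(X<xe-4);return np.array([xe,Y[k].mean()])
o0=tipobs(w[0],(259,167))-[e,0];o1=tipobs(w[1],(263,148))-[e,0];phi=-.15
f=lambda T:np.concatenate([tippred(w[0],T,phi)-o0,tippred(w[1],T,phi)-o1,pred2(T,phi)-o2])
r=least_squares(f,(.5014,.0495,.103),diff_step=3e-3);print("3view",r.x.round(4),r.fun.round(2))
g=lambda T:f(T)[2:];r=least_squares(g,(.5014,.0495,.103),diff_step=3e-3);print("w1+w2",r.x.round(4),r.fun.round(2))
# ring check in view 2
y=min(blobs(c2,"y",20)[2],key=lambda b:abs(b[1][0]-275)+abs(b[1][1]-186));print(y)
for rr in(.017,.020):
  R=np.array([[.553+rr*np.cos(t),.0417+rr*np.sin(t),.078+s] for t in a for s in(-.003,.003)]);q=P(c2,R);print(q.min(0),q.max(0))
```

```text
[([510.6, 60.7], [510, 55, 2, 12, 21]), ([223.1, 174.9], [199, 157, 54, 34, 625])]
244 180 189
245 180 190
246 181 190
247 181 190
248 182 190
249 182 190
250 182 190
251 183 189
252 186 189
3view [0.5022 0.0497 0.102 ] [-0.05  0.19  0.52  0.15 -0.65 -0.05]
w1+w2 [0.5022 0.0499 0.1021] [ 0.47  0.3  -0.62 -0.06]
(2, [275.2, 184.0], [262, 178, 28, 16, 240])
[263.20198071 178.73305521] [286.96038736 194.13308279]
[261.13017857 177.60097482] [289.06317359 195.08964045]
```

Run:
```python
from fit import *
from workcell import bot
p=np.array(bot.current_ee_pos());bot.line_to(p+[-.02,.02,.08],max_speed=.2)
bot.goto([.553,.0417,.21],tool(-.1));bot.set_gripper(.6,8)
bot.line_to([.553,.0417,.088],max_speed=.1)
F=lambda s:print(s,np.round(bot.current_ee_pos(),4),np.round(bot.current_contact_force(),2),round(bot.current_grip_force(),2),round(bot.current_opening(),3),round(bot.current_clock(),2))
F("down");bot.set_gripper(0,8);F("closed");bot.hold(.3);F("hold")
c=bot.read_camera("wrist");cv2.imwrite("pics/g.png",c["pixels"])
```

```text
down [0.5537 0.0416 0.0888] [ 0.14 -0.84  0.09] 0.0 0.601 9.6
closed [0.5531 0.0416 0.0881] [ 0.06 -0.78  1.34] 8.0 0.255 10.18
hold [0.5531 0.0416 0.0881] [-1.22 -0.51 -0.14] 8.0 0.254 10.47
```

View pics/g.png

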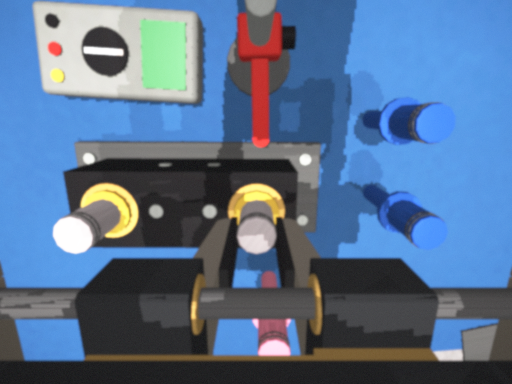

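The grip is centred between the fingers at (256,225), with 23.4 mm opening and negligible side force. I'll firm the grip and lift in small steps.

Run:
```python
from fit import *
from workcell import bot
F=lambda s:print(s,np.round(bot.current_ee_pos(),4),np.round(bot.current_contact_force(),2),round(bot.current_grip_force(),2),round(bot.current_opening(),3),round(bot.current_clock(),2))
bot.set_gripper(0,18);F("firm")
p=np.array(bot.current_ee_pos());z0=p[2]
for dz in(.006,.014,.0245):
    bot.line_to([p[0],p[1],z0+dz],max_speed=.02);bot.hold(.15);f=np.array(bot.current_contact_force());F(dz)
    if np.hypot(*f[:2])>12: print("side");break
c=bot.read_camera("wrist");pickle.dump(c,open("cam3.pkl","wb"));s=bot.read_camera("scene")
for X in ringpts(.553,.0417,.1025):cv2.circle(c["pixels"],tuple(int(k+.5) for k in proj(c,X)),0,(0,255,0),-1)
a_=cv2.resize(c["pixels"][60:260,150:350],(400,400));b_=cv2.resize(s["pixels"][120:240,200:320],(400,400))
cv2.imwrite("pics/l.png",cv2.hconcat([a_,b_]))
```

```text
firm [0.5531 0.0416 0.0881] [-0.71 -0.86  1.14] 18.0 0.25 10.74
0.006 [0.5529 0.0417 0.0939] [ 0.56 -0.   -1.52] 18.0 0.249 11.35
0.014 [0.553  0.0416 0.102 ] [ 0.15  0.12 -1.27] 18.0 0.25 12.05
0.0245 [0.5529 0.0416 0.1124] [ 0.03  0.52 -2.44] 18.0 0.256 12.88
```

View pics/l.png

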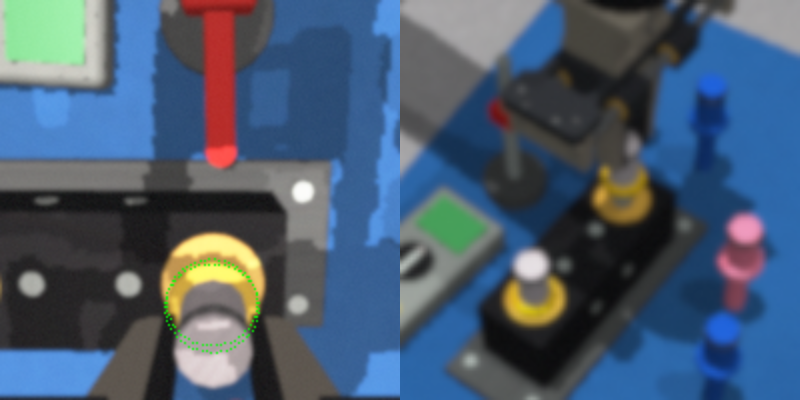

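The scene crop shows yellow at two heights on the target, so I need a closer look to tell what is ring and what is block.

Run:
```python
from fit import *
from workcell import bot
c=bot.read_camera("wrist");s=bot.read_camera("scene");d=pickle.load(open("cams0.pkl","rb"))["scene"]
r=lambda i:cv2.resize(i,(390,390),interpolation=cv2.INTER_CUBIC)
print(proj(s,(.553,.0417,.078)),proj(s,(.553,.0417,.1025)),proj(s,(.553,.0417,.1455)))
cv2.imwrite("pics/m.png",cv2.hconcat([r(c["pixels"][160:260,210:310]),r(s["pixels"][150:200,240:290])]))
print(bot.current_opening())
```

```text
[266.89824508 178.49203142] [266.99673534 172.75459786] [267.18004249 162.07625594]
0.2519506230242137
```

View pics/m.png

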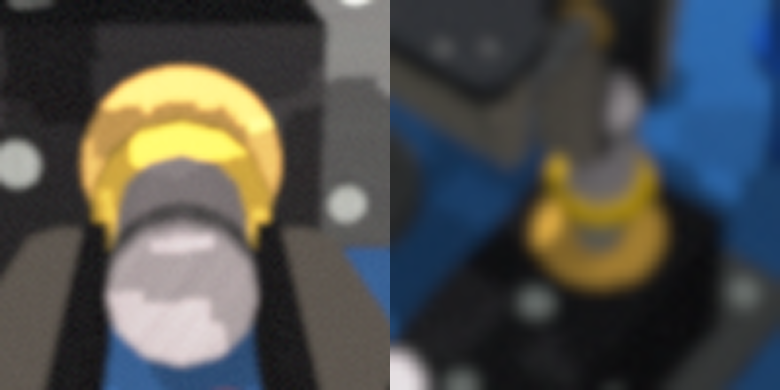

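The yellow ring (left panel, upper edge at about raw (256,191)) is clear above a flush brass bush on the block and matches the predicted ring at z = 0.1025. The other rod is still home, so I'm handing in.

Run:
```python
from workcell import bot
bot.hold(.3);print(bot.current_ee_pos(),bot.current_grip_force(),bot.current_contact_force(),bot.current_clock());print(bot.job_done())
```

```text
[0.55309035 0.04158714 0.11259527] 17.998048961162567 [ 0.07844782 -0.2040173  -1.99284346] 13.375
the job is handed in; nothing more can be done
None
```

The job is handed in, with no verdict returned: the left rod is held about 24.5 mm up in its bore, its ring at about z = 0.1025 m against a pointer tip measured at about 0.102 m; the right rod is home, and nothing else looked disturbed in the pictures.

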